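# Fit the bending mandrel on the cable bend tester

## Task

Set up the bend tester for the next cable specimen: take the blue-banded 34 mm mandrel off the wooden rack and slide it down over the tester's spindle, past the sprung detent balls, until it clicks and sits fully home on the spindle's flange. Push firmly but do not force it: the spindle bearing must never take more than about 25 N of thrust. Then swing the roller arm in by its red grip gently until the white roller just touches the mandrel, and leave everything else as it is.

Things in the scene. Friction and masses are not known exactly. Their poses are not given: they have to be found in the camera images.
- mandrel_blue_center (a point): Centre of the mandrel to fit: an upright aluminium tube with a blue band round its top end, outer diameter 34 mm, height 60 mm (this point is half-way up), about 0.11 kg; z is its axis. It stands over one of the rack's three pegs (any of them; 11 mm diameter, 22 mm tall): lift it more than 22 mm straight up to clear the peg.
- mandrel_blue: The same mandrel, origin at the centre of its foot. Its through bore is 17.5 mm wide, with a groove inside (15 to 24.6 mm above the foot) for the detent balls.
- mandrel_red_center (a point): Centre of the thin mandrel with a red top band (26 mm diameter, 60 mm tall), on another peg; leave it there.
- mandrel_yellow_center (a point): Centre of the thick mandrel with a yellow top band (44 mm diameter, 60 mm tall), on another peg; leave it there.
- rack: Wooden mandrel rack, fixed, 250 x 80 x 18 mm, origin at the centre of its underside; the three pegs stand 80 mm apart in a row along its x axis (at x = -80, 0 and +80 mm), the mandrels' feet rest 18 mm above the bench.
- tester: Cable bend tester, fixed: a pale housing 200 x 220 mm with an aluminium deck 95 mm above the bench, control panel towards its -x. From its deck rises the steel spindle, 16 mm in diameter: a seat flange (28 mm wide) for the mandrel's foot, and 50 mm of spindle above it, the last 12 mm tapered to a 7 mm nose. Origin on the spindle's axis, at the bench.
- spindle_axis (a point): Point on the spindle's axis, at the height of the deck. The spindle was clamped by the last user at some height: the flange's top lies anywhere from 20 to 44 mm above the deck (the nose 70 to 94 mm), and this height is not reported. The clamp does not give.
- spindle_low (a point): Point on the spindle's axis, 20 mm above the deck (the flange's lowest height). Two opposed sprung balls stand 2.75 mm out of the spindle 19.7 mm above the flange. The mandrel's foot meets them about 24 mm above the flange; it takes a push of about 8 to 14 N to pass, then slides lightly until they spring into its groove (the click) as its foot meets the flange. Never push it with over 25 N.
- roller_arm (a joint): Angle of the roller arm about its upright pivot, rad: 0 swung fully out, growing as it swings in (counter-clockwise seen from above) towards the mandrel; the roller meets the fitted mandrel at about 1.05. The hinge drags a little (about 1 N at the grip) and stays where it is left.
- pivot (a point): Point on the pivot axis of the roller arm, at the height of the deck.
- roller (a point): Middle of the white, soft-tyred upright roller on the arm: 22 mm diameter, 40 mm tall, 70 mm from the pivot axis; it spans 19 to 59 mm above the deck. It must not be pressed or knocked on the mandrel with more than 35 N (21 N at the red grip).
- red_grip (a point): Middle of the red upright grip at the end of the roller arm: 16 mm diameter, 115 mm from the pivot axis; it can be pinched or pushed between 20 and 60 mm above the deck (this point is 40 mm above it).
- caliper: Digital caliper lying on the bench, 235 mm long; leave alone.
- screwdriver: Screwdriver lying on the bench; leave alone.
- spool: Spool of copper wire, 68 mm diameter, 46 mm tall; leave alone.
- specimen_tray: White tray with cable specimens, 150 x 90 x 24 mm; leave alone.
- micrometer_case: Dark blue instrument case, 130 x 70 x 32 mm; leave alone.
Mind the look-alikes: they are no part of the job. What is shaped like the mandrel_blue but green, orange or turquoise is not meant.

How it is judged:
By the outcome, as a careful person would: the job done as asked, in the order asked, and still so for the second after the job is handed in, with the robot touching nothing.
It also fails if it takes over 69 s, if anything falls off the work surface, if the arm or the gripper's body presses on something with over 40 N, if the wrist force passes 120 N, or if a joint passes its speed limit or range.

## Robot

A 6-joint arm with a two-finger parallel gripper is mounted at the origin on the work surface. World frame = base frame: x ahead of the robot, y to its left, z up, the work surface at z = 0. Lengths are in m, angles in rad, forces in N, time in s.
With the tool pointing down it reaches from about 0.25 to 0.8 m from the base axis. Payload 8.5 kg.
Tool frame: the origin (TCP) lies at the very end of the fingers, on their centre line; the grasp point (between the pads) lies 19 mm behind it (grasp_offset is the distance from the TCP to the grasp point, in m); y points along the fingers, x is the direction in which the jaws open and shut, and the axes are right-handed (so a half turn about y gives the same grasp; the last joint's range is limited). The gripper opens to 85 mm and grips with 20 to 120 N. Pads are 22 mm wide; open, the fingers measure 114 mm over their backs; the gripper's body (76 mm by 85 mm) begins 54 mm behind the grasp point. The pads swing forward as they close: fully open they stand 13 mm farther back than shut.
Start: joints at [-1.19, 0.238, -0.013, 1.319, 0, 1.571], TCP at [0.195, -0.487, 0.231] pointing down, gripper open.
Joint ranges: [-2.66, 2.66], [-1.03, 1.9], [-1.14, 1.46], [-1.82, 2.27], [-1.45, 1.34], [-3.14, 3.14]. Speed limits (rad/s): [2.22, 2.22, 2.79, 3.14, 3.14, 3.14].

## Interface

Orientations are given as a rotation vector (axis times angle).
In Python, from station import * gives the robot as it stands.
- The arm moves only by the shell command python3 -m handwheel 'ROWS' [FORCE]. ROWS is a JSON object of lists of equal length, an entry for each row: "claw": the finger opening in cm, from 0 to 8.54; "travel": the shift along the tool's x, y, z in cm, a list of three; "spin": the turn about the tool's y in degrees. In form: {"claw": [claw, ...], "travel": [[tx, ty, tz], ...], "spin": [spin, ...]}. A call has 1 to 8 rows; each row is the pose to reach, as a shift and turn from the pose commanded when the call began, along the tool's axes at that moment; what a row does not reach only later rows make up. A row lasts 1/8 s, in which the tool goes at most 62.5 mm and 10.7 degrees, less where a joint would pass 70% of its speed; a pose out of reach is approached as far as the arm can. A call with a gripper value outside its range is refused whole. The fingers move at their own pace and stop on an object; FORCE is the grip in N (left out, the last holds). Time passes only in rows, so rows that repeat a pose let the fingers close. It gives the time, the measured TCP pose, the force and the opening at its end, in the units of the state.
- observe(): the state, without advancing time (a new reading comes with each control period).
- capture(name): name is "side" or "top"; returns a dict with "frame" (384x512x3 uint8, blue, green, red), "depth" (384x512 float32, m along the optical axis (not along the pixel's ray), 0 where there is no reading), "vfov" (degrees; the focal length in pixels is half the picture's height over the tangent of half this angle, whatever the lens; pixels are square), "cx", "cy" (the principal point, pixels), "origin" and "rotation" of the camera in the world. Camera axes: x right, y down, z forward; pixel columns grow to the right and rows downward; lengths in m; the calibration is good to about 2 mm. A picture is of the moment at which its call begins.
- job_done(): hands the job in, once; it reports no verdict.
The state is a dict: "time": time; "joint_pos": joint angles; "qd": joint speeds; "joint_torque": joint torques, N m; "tool_pos": TCP position; "eef_rot": TCP orientation; "force": force on the tool from outside, world axes, zero at the start; "torque": the same for the moment, N m; "width": finger opening in m.
Only numpy, scipy, OpenCV 4.12 (cv2) and the standard library are available. Lean on these libraries where they do the work, as an engineer would, in place of code of your own. Each camera call takes 0.05 s, during which the arm holds its last target. There are 200 camera calls.

## Working session

There is one attempt and no reset: what is moved stays moved. The work goes in short steps, Python scripts to look and compute and a shell command to move; the robot and the scene stay as the last step left them, time stands still between calls to the robot, and variables do not carry over. Pictures are saved under pics/ and viewed, about 8 in all and at most 12, crops included, and the job is handed in when it is done.

```bash
ls; mkdir -p pics; cat > h.py <<'E'
from station import *
import numpy as np, cv2
def cam(n):
    c=capture(n); c['f']=c['frame'].shape[0]/2/np.tan(np.radians(c['vfov'])/2); c['R']=np.array(c['rotation']); c['o']=np.array(c['origin']); return c
def ray(c,u,v):
    return c['R']@np.array([(u-c['cx'])/c['f'],(v-c['cy'])/c['f'],1.])
def onz(c,u,v,z):
    d=ray(c,u,v); return c['o']+d*(z-c['o'][2])/d[2]
def cloud(c):
    h,w=c['depth'].shape; v,u=np.mgrid[:h,:w]; d=c['depth']
    P=np.stack([(u-c['cx'])/c['f']*d,(v-c['cy'])/c['f']*d,d],-1)@c['R'].T+c['o']; P[d==0]=np.nan; return P
E
python3 - <<'E'
from h import *
s=observe(); print(s)
for n in('side','top'):
    c=cam(n); cv2.imwrite(f'pics/{n}0.png',c['frame']); print(n,c['vfov'],c['cx'],c['cy'],c['o'],c['R'].round(3).tolist())
E
```

```text
pics
{'time': 0.0, 'joint_pos': array([-1.18998863e+00,  2.38794233e-01, -1.42461018e-02,  1.31916599e+00,
        2.27681695e-05,  1.57078730e+00]), 'qd': array([ 6.85302379e-04, -8.15992024e-04, -1.03563832e-03, -7.11791047e-05,
        1.79800323e-03,  1.58895748e-03]), 'joint_torque': array([ 1.38911524e-03, -5.38776612e+01,  3.46438479e+01,  1.80857896e-02,
        2.23788547e-04, -1.86108127e-05]), 'tool_pos': array([ 0.19498625, -0.4870212 ,  0.23067372]), 'eef_rot': array([-1.36480238,  0.92511102, -0.92320676]), 'force': array([-0.06871893,  0.50064176,  0.82811907]), 'torque': array([-0.04189371, -0.006965  , -0.02852839]), 'width': 0.08540125238118719}
side 48.22960221220029 259.30447516251576 191.00987164566172 [-0.03285865  0.54699158  0.89930084] [-1.032, 2.453, -0.998]
top 55.86079233504206 258.79653664063795 198.886967138606 [ 3.84696303e-01 -8.32208853e-04  1.13795391e+00] [-2.14, 2.123, -0.165]
```

```bash
sed -i "s/c\['R'\]=np.array(c\['rotation'\])/c['R']=cv2.Rodrigues(np.array(c['rotation'],float))[0]/" h.py
python3 - <<'E'
from h import *
print(cv2.Rodrigues(observe()['eef_rot'])[0].round(3))
E
```

```text
[[ 0.372 -0.001  0.928]
 [-0.928  0.001  0.372]
 [-0.001 -1.    -0.   ]]
```

View pics/top0.png

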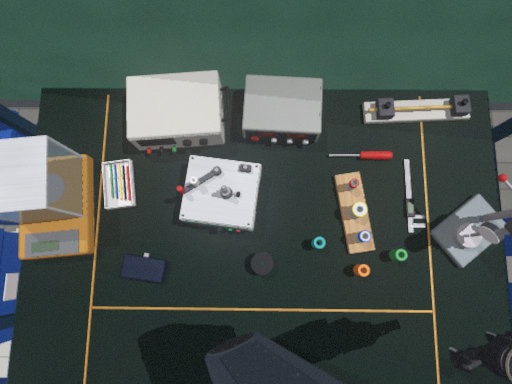

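View pics/side0.png

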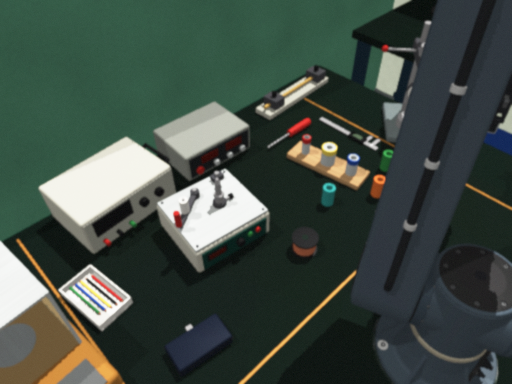

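Top picture: the rack holds red (353,184), yellow (359,210) and blue (364,237). Loose look-alikes are turquoise (319,243), orange (362,270) and green (400,255). The tester is at (221,192), its spindle near (226,192) and the red grip at (180,188). I choose the blue-banded one on the rack at (364,237) and check it in a crop.

```bash
python3 - <<'E'
from h import *
out=[]
for n,(x0,y0,x1,y1) in (('top',(325,165,405,285)),('top',(165,145,275,240)),('side',(150,160,280,270)),('side',(280,110,400,220))):
    c=cam(n); k=c['frame'][y0:y1,x0:x1]; s=min(400/k.shape[1],300/k.shape[0]); k=cv2.resize(k,None,fx=s,fy=s,interpolation=cv2.INTER_CUBIC)
    out.append(cv2.copyMakeBorder(k,0,300-k.shape[0],0,400-k.shape[1],cv2.BORDER_CONSTANT))
cv2.imwrite('pics/crop1.png',np.vstack([np.hstack(out[:2]),np.hstack(out[2:])]))
for n in('top','side'):
    c=cam(n); P=cloud(c); hsv=cv2.cvtColor(c['frame'],cv2.COLOR_BGR2HSV)
    for nm,lo,hi,zt in(('blue',(108,90,60),(125,255,255),.078),('yellow',(22,90,80),(34,255,255),.078),('red',(0,100,60),(6,255,255),.078)):
        m=cv2.inRange(hsv,lo,hi); k,l,st,ce=cv2.connectedComponentsWithStats(m)
        for i in range(1,k):
            if st[i,4]>12:
                q=P[l==i]; z=np.nanmax(q[:,2])
                print(n,nm,st[i].tolist(),ce[i].round(1),'med',np.nanmedian(q,0).round(3),'zmax',z.round(3),'onz',onz(c,*ce[i],zt).round(4))
c=cam('top');P=cloud(c)
print('deck z',P[205,205].round(4),P[165,200].round(4))
sp=P[180:205,212:245]; print((sp[...,2]*1000).round(0)[::2,::2])
E
```

```text
top blue [0, 122, 27, 17, 259] [  9.  131.6] med [ 0.961  1.175 -0.452] zmax 0.252 onz [0.7643 0.7805 0.078 ]
top blue [114, 165, 4, 33, 49] [115.9 181.5] med [0.626 0.467 0.01 ] zmax 0.014 onz [0.6096 0.4388 0.078 ]
top blue [503, 217, 9, 6, 25] [507.  219.4] med [ 0.58  -1.169 -0.588] zmax 0.244 onz [ 0.5047 -0.7164  0.078 ]
top blue [0, 220, 18, 5, 63] [  7.4 222.5] med [ 0.552  1.271 -0.675] zmax -0.453 onz [0.4837 0.751  0.078 ]
top blue [0, 228, 21, 89, 1114] [  7.6 266.6] med [ 0.362  1.171 -0.548] zmax -0.454 onz [0.356  0.7346 0.078 ]
top blue [358, 232, 7, 10, 22] [360.  237.5] med [ 0.447 -0.285  0.077] zmax 0.081 onz [ 0.4483 -0.286   0.078 ]
top blue [504, 234, 8, 22, 149] [508.  244.4] med [ 0.464 -1.168 -0.604] zmax -0.573 onz [ 0.4321 -0.7118  0.078 ]
top blue [121, 255, 45, 28, 569] [142.3 269.4] med [0.348 0.359 0.032] zmax 0.039 onz [0.3517 0.3434 0.078 ]
top blue [509, 283, 3, 24, 52] [510.3 292.4] med [ 0.245 -1.167 -0.619] zmax -0.588 onz [ 0.2972 -0.7044  0.078 ]
top blue [0, 327, 13, 16, 157] [  5.6 334.3] med [ 0.033  1.171 -0.587] zmax -0.508 onz [0.169  0.7
[... 3397 characters left out ...]
. 132. 169. 170. 157. 135. 106.  94.  94.  94.  94.
   94.  97.  95.]
 [ 95.  97.  94.  97. 107. 133. 142. 136. 134. 105. 110. 103. 110. 108.
   93.  97.  94.]
 [ 95.  94.  95.  94. 106. 134. 135. 130. 109. 107. 101. 105. 111. 107.
   95.  96.  93.]
 [ 90.  95.  95.  91.  93. 106. 107. 107. 104. 104.  95.  97. 105. 104.
   98.  95.  96.]
 [ 96.  94.  96.  97.  93.  98.  98. 103.  98.  98.  95.  95.  96.  97.
   94.  95.  94.]
 [ 99.  94.  95.  94.  97.  95.  93.  95.  96.  91.  93.  96.  93.  95.
   98.  95.  93.]
 [ 95.  96.  95.  91.  97.  94.  97.  92.  94.  97.  95.  94.  91.  95.
   97.  95.  95.]
 [ 95.  93.  96.  94.  95.  97.  95.  96.  92.  94.  95.  93.  96.  94.
   96.  95.  96.]]
```

View pics/crop1.png

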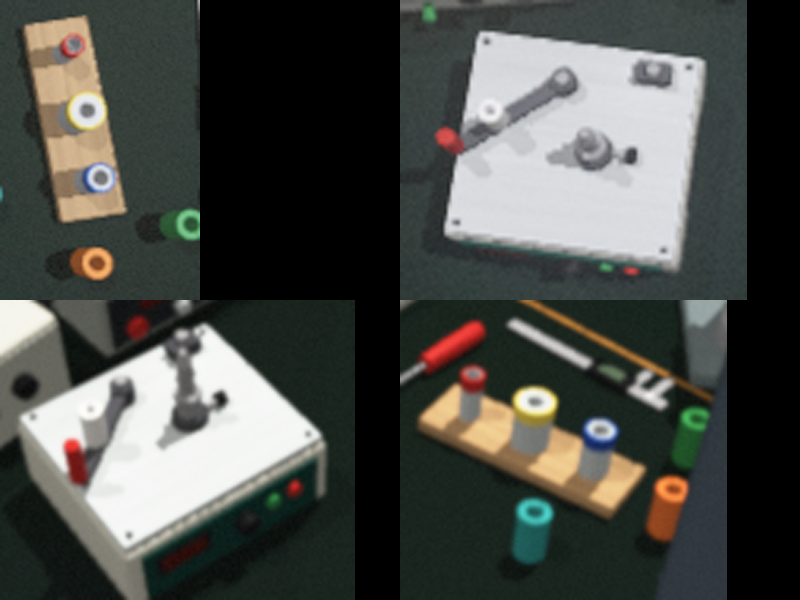

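The crop confirms it: the blue-banded aluminium tube is on the rack's near peg, and the turquoise, orange and green ones stand off the rack. The spindle flange looks to be about 134 mm high. Next I refine the positions.

```bash
cat >> h.py <<'E'
def avg(n,k=4):
    cs=[cam(n) for _ in range(k)]; c=cs[0]; d=np.stack([x['depth'] for x in cs]); c['depth']=np.median(d,0)
    c['frame']=np.mean([x['frame'] for x in cs],0).astype(np.uint8); return c
def go(p,yaw=None):
    "shift (cm, tool axes) and spin to world TCP p and yaw (deg) of the tool x axis"
    s=observe(); R=cv2.Rodrigues(s['eef_rot'])[0]; d=R.T@(np.array(p)-s['tool_pos'])*100
    y0=np.degrees(np.arctan2(R[1,0],R[0,0])); print('yaw now',y0.round(2),'travel',d.round(2),'spin',None if yaw is None else round((y0-yaw+90)%180-90,1))
E
python3 - <<'E'
from h import *
for n in('top','side'):
    c=avg(n); P=cloud(c); f=c['frame']; hsv=cv2.cvtColor(f,cv2.COLOR_BGR2HSV)
    for nm,g in(('blue',(.447,-.286)),('yellow',(.527,-.279)),('red',(.609,-.271))):
        near=np.hypot(P[...,0]-g[0],P[...,1]-g[1])<.035
        # top face: height band; filled contour's circle on the z=.078 plane
        m=(near&(P[...,2]>.072)).astype(np.uint8)
        ct=max(cv2.findContours(m,0,cv2.CHAIN_APPROX_NONE)[0],key=cv2.contourArea)[:,0]
        q=np.array([onz(c,u,v,.078)[:2] for u,v in ct],np.float32)
        (x,y),r=cv2.minEnclosingCircle(q); print(n,nm,'circle',round(x,4),round(y,4),'r',round(r,4),'mid',q.mean(0).round(4),'fullmean',np.nanmean(P[m>0],0).round(4))
    near=np.hypot(P[...,0]-.57,P[...,1]-.11)<.06
    for lo,hi,z in((.176,.2,.184),(.125,.140,.134)):
        m=near&(P[...,2]>lo)&(P[...,2]<hi); v,u=np.nonzero(m); print(n,'spindle',lo,len(u),u.mean().round(1),v.mean().round(1),onz(c,u.mean(),v.mean(),z).round(4),np.nanmean(P[m],0).round(4),'max',np.nanmax(P[m],0).round(4), 'min',np.nanmin(P[m],0).round(4))
    m=near&(P[...,2]>.12); print('zs',np.sort(P[m][:,2])[::-1][:60].round(3))
    m=(cv2.inRange(hsv,(0,100,60),(8,255,255))>0)&(np.hypot(P[...,0]-.575,P[...,1]-.23)<.05); print(n,'grip',np.nanmean(P[m],0).round(4),np.nanmin(P[m],0).round(4),np.nanmax(P[m],0).round(4))
E
```

```text
top blue circle 0.4545 -0.2982 r 0.0182 mid [ 0.4548 -0.2984] fullmean [ 0.4545 -0.2985  0.0779]
top yellow circle 0.5335 -0.2855 r 0.0232 mid [ 0.5335 -0.2859] fullmean [ 0.5334 -0.2858  0.0781]
top red circle 0.6124 -0.2731 r 0.0143 mid [ 0.6124 -0.2734] fullmean [ 0.6126 -0.274   0.0778]
top spindle 0.176 15 223.1 186.9 [0.5743 0.1048 0.184 ] [0.5751 0.1052 0.1801] max [0.5811 0.1109 0.1841] min [0.5699 0.1003 0.1763]
top spindle 0.125 40 225.2 191.3 [0.5718 0.1039 0.134 ] [0.572  0.104  0.1329] max [0.5871 0.1191 0.1392] min [0.562  0.0934 0.1291]
zs [0.587 0.184 0.183 0.183 0.182 0.182 0.181 0.181 0.18  0.179 0.179 0.179
 0.178 0.176 0.176 0.176 0.176 0.176 0.175 0.175 0.175 0.174 0.172 0.172
 0.172 0.171 0.171 0.169 0.168 0.164 0.163 0.16  0.159 0.156 0.156 0.155
 0.154 0.154 0.153 0.147 0.146 0.142 0.142 0.139 0.136 0.135 0.135 0.134
 0.134 0.134 0.134 0.134 0.134 0.134 0.134 0.134 0.134 0.133 0.133 0.133]
top grip [0.576  0.2297 0.1466] [ 0.5695  0.2232 -0.    ] [0.5998 0.2726 0.1593]
side blue circle 0.4502 -0.2969 r 0.0202 mid [ 0.451  -0.2972] fullmean [ 0.452  -0.2994  0.
[... 217 characters left out ...]
176 15 216.9 180.5 [0.5682 0.109  0.184 ] [0.572  0.1062 0.1795] max [0.5769 0.1096 0.1823] min [0.5684 0.1015 0.1761]
side spindle 0.125 59 218.4 195.3 [0.5676 0.1097 0.134 ] [0.569  0.1086 0.1321] max [0.5853 0.1188 0.1393] min [0.5608 0.092  0.1254]
zs [0.182 0.182 0.182 0.182 0.181 0.181 0.179 0.179 0.179 0.179 0.178 0.177
 0.177 0.177 0.176 0.176 0.176 0.175 0.175 0.174 0.174 0.173 0.173 0.172
 0.172 0.172 0.171 0.171 0.171 0.171 0.17  0.17  0.169 0.169 0.168 0.167
 0.167 0.167 0.167 0.166 0.166 0.165 0.165 0.164 0.163 0.163 0.162 0.162
 0.162 0.161 0.16  0.159 0.159 0.158 0.158 0.157 0.157 0.157 0.156 0.155]
side grip [0.5708 0.2311 0.1407] [0.5666 0.2147 0.1111] [0.5857 0.2375 0.1586]
```

```bash
python3 -c "
from h import *
go((.4535,-.298,.15),-81.2)"
```

```text
yaw now -68.18 travel [-7.97  8.13 31.03] spin 13.0
```

```bash
python3 -m handwheel '{"claw":[6.5,6.5,6.5,6.5,6.5,6.5,6.5,6.5],"travel":[[-1.3,1.3,5.1],[-2.6,2.6,10.2],[-4,4,15.5],[-5.3,5.4,20.7],[-6.6,6.8,25.8],[-8,8.1,31],[-8,8.1,31],[-8,8.1,31]],"spin":[6,13,13,13,13,13,13,13]}' 40
python3 -c "
from h import *
go((.4535,-.298,.041),-81.2)"
```

```text
time: 1.85
tool_pos: [0.453, -0.2978, 0.1503]
eef_rot: [-1.279, 1.095, -1.094]
force: [0.1, 0.0, -0.2]
width: 0.0652
yaw now -81.13 travel [ 0.03 10.93  0.05] spin 0.1
```

```bash
python3 -m handwheel '{"claw":[6.5,6.5,6.5,6.5,3,3,3,3],"travel":[[0,4,0],[0,8,0],[0,10.9,0],[0,10.9,0],[0,10.9,0],[0,10.9,0],[0,10.9,0],[0,10.9,0]],"spin":[0,0,0,0,0,0,0,0]}' 40
python3 -m handwheel '{"claw":[3,3],"travel":[[0,0,0],[0,0,0]],"spin":[0,0]}' 40
python3 -c "
from h import *
print(observe()['force'],observe()['tool_pos'])
c=cam('side');cv2.imwrite('pics/g1.png',cv2.resize(c['frame'][90:230,270:430],None,fx=4,fy=4,interpolation=2))"
```

```text
time: 2.85
tool_pos: [0.4539, -0.2988, 0.0431]
eef_rot: [-1.278, 1.093, -1.098]
force: [-2.2, -1.4, 5.9]
width: 0.0335
time: 3.1
tool_pos: [0.4539, -0.2989, 0.0431]
eef_rot: [-1.278, 1.093, -1.098]
force: [-1.7, -1.4, 6.5]
width: 0.0336
[-1.7497696  -1.35141285  6.53192416] [ 0.45394211 -0.29885182  0.04312996]
```

View pics/g1.png

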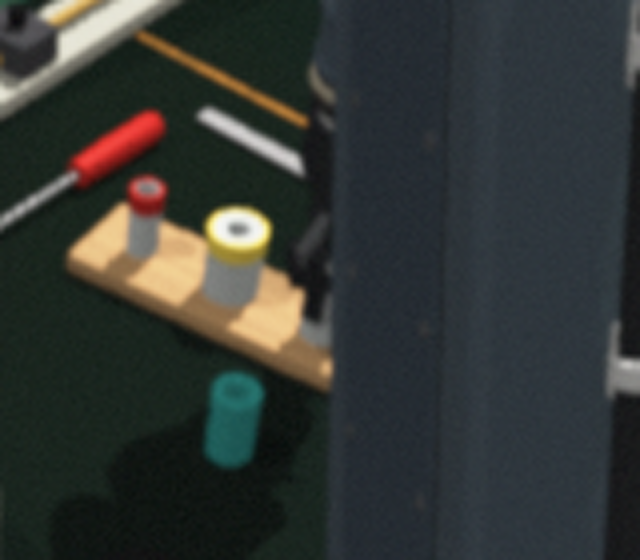

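Blue mandrel is gripped (opening 33.6 mm); the picture shows the red, yellow and turquoise ones undisturbed, with the arm hiding the rest. Lifting.

```bash
python3 -m handwheel '{"claw":[3,3,3,3,3,3],"travel":[[0,-2,0],[0,-6,0],[0,-11,0],[0,-16,0],[0,-19,0],[0,-19,0]],"spin":[0,0,0,0,0,0]}' 60
python3 -c "
from h import *
go((.573,.1045,.233),None)"
```

```text
time: 3.9
tool_pos: [0.4543, -0.2986, 0.2346]
eef_rot: [-1.277, 1.09, -1.1]
force: [-0.5, 0.2, -1.9]
width: 0.0328
yaw now -81.18 travel [-38.01   0.09  17.91] spin None
```

```bash
python3 -c "
from h import *
print(observe()['joint_pos'].round(3))"
```

```text
[-0.582  0.265  0.031  1.331  0.     2.406]
```

```bash
python3 -m handwheel '{"claw":[3,3,3,3,3,3,3,3],"travel":[[-4,0,2],[-9,0,4.2],[-14,0,6.6],[-19,0,9],[-24,0,11.3],[-29,0,13.7],[-33.5,0,15.8],[-38,0,17.9]],"spin":[-5,-10,-15,-20,-25,-31,-31,-31]}'
python3 -m handwheel '{"claw":[3,3],"travel":[[0,0,0],[0,0,0]],"spin":[0,0]}'
python3 - <<'E'
from h import *
s=observe();print(s['joint_pos'].round(2),s['force'])
go((.573,.1045,.233))
for n in('top','side'):
    c=avg(n,2); P=cloud(c); cv2.imwrite(f'pics/h_{n}.png',c['frame'])
    hsv=cv2.cvtColor(c['frame'],cv2.COLOR_BGR2HSV)
    m=(cv2.inRange(hsv,(105,80,40),(128,255,255))>0)&(np.hypot(P[...,0]-.573,P[...,1]-.1045)<.05)
    v,u=np.nonzero(m); print(n,len(u), np.nanmean(P[m],0) if len(u) else '')
a=cv2.imread('pics/h_top.png')[130:260,160:300];b=cv2.imread('pics/h_side.png')[110:270,130:300]
a=cv2.resize(a,(400,371),interpolation=2);b=cv2.resize(b,(394,371),interpolation=2)
cv2.imwrite('pics/h.png',np.hstack([a,b]))
E
```

```text
time: 4.9
tool_pos: [0.5716, 0.1068, 0.2304]
eef_rot: [-1.461, 0.684, -0.683]
force: [1.0, 0.4, -0.8]
width: 0.0333
time: 5.15
tool_pos: [0.5712, 0.1049, 0.2305]
eef_rot: [-1.462, 0.684, -0.682]
force: [0.1, 0.7, -2.1]
width: 0.0333
[ 0.18  0.34  0.12  1.36 -0.    2.63] [ 0.12727732  0.69998686 -2.07540685]
yaw now -50.14 travel [ 0.15 -0.25  0.11] spin None
top 0 
side 45 [0.55606862 0.09960751 0.2641045 ]
```

View pics/h.png

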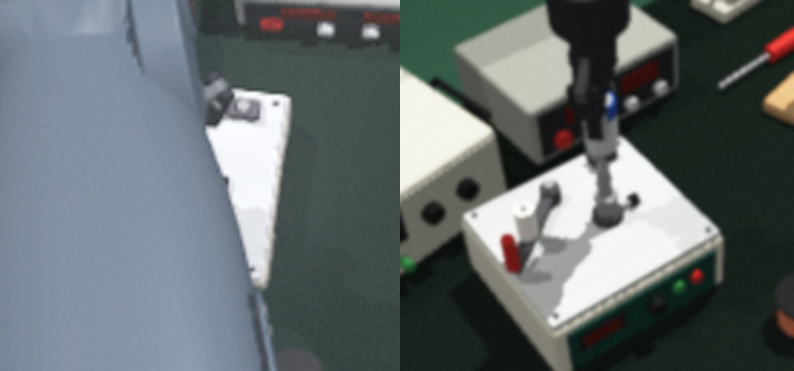

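Side view: the mandrel hangs right over the spindle; the arm covers the top camera. I measure the offset by fitting fixed-radius cylinders to the side view's depth points.

```bash
cat > rel.py <<'E'
from h import *
from scipy.optimize import least_squares
c=avg('side',6); P=cloud(c); t=observe()['tool_pos']
def fit(r,z0,z1,g):
    m=(np.hypot(P[...,0]-g[0],P[...,1]-g[1])<.026)&(P[...,2]>z0)&(P[...,2]<z1)
    m=cv2.erode(m.astype(np.uint8),np.ones((1,3)))>0
    q=P[m]; k=least_squares(lambda p:np.hypot(q[:,0]-p[0],q[:,1]-p[1])-r,g,loss='soft_l1',f_scale=.001)
    v,u=np.nonzero(m); print(r,z0,len(q),k.x.round(4),'rms',np.sqrt(np.mean(k.fun**2)).round(4),'u by row',[(int(a),u[v==a].min(),u[v==a].max()) for a in np.unique(v)]); return k.x
f=t[2]-.025
a=fit(.017,f+.002,f+.022,t[:2]); b=fit(.008,.140,.170,np.array([.573,.1045]))
print('tcp',t.round(4),'mandrel-tcp',(a-t[:2]).round(4),'spindle-mandrel',(b-a).round(4))
E
python3 rel.py
```

```text
0.017 0.20845117471157515 54 [0.5713 0.1043] rms 0.0006 u by row [(169, np.int64(222), np.int64(222)), (170, np.int64(221), np.int64(222)), (171, np.int64(211), np.int64(222)), (172, np.int64(211), np.int64(222)), (173, np.int64(211), np.int64(222)), (174, np.int64(212), np.int64(221)), (175, np.int64(213), np.int64(220)), (176, np.int64(215), np.int64(217))]
0.008 0.14 41 [0.5739 0.1047] rms 0.0007 u by row [(185, np.int64(219), np.int64(219)), (186, np.int64(216), np.int64(220)), (187, np.int64(216), np.int64(220)), (188, np.int64(215), np.int64(220)), (189, np.int64(215), np.int64(220)), (190, np.int64(215), np.int64(220)), (191, np.int64(216), np.int64(220)), (192, np.int64(216), np.int64(220)), (193, np.int64(217), np.int64(218))]
tcp [0.5718 0.1047 0.2315] mandrel-tcp [-0.0005 -0.0004] spindle-mandrel [0.0026 0.0004]
```

```bash
python3 -c "
from h import *
go((.5743,.1051,.212))"
```

```text
yaw now -50.21 travel [0.13 1.95 0.21] spin None
```

```bash
python3 -m handwheel '{"claw":[3,3,3,3],"travel":[[0.1,0.5,0.2],[0.1,1.2,0.2],[0.1,1.9,0.2],[0.1,1.9,0.2]],"spin":[0,0,0,0]}'
python3 rel.py | cut -c1-90
```

```text
time: 6.15
tool_pos: [0.5735, 0.1055, 0.2114]
eef_rot: [-1.461, 0.685, -0.683]
force: [0.4, -0.2, -0.6]
width: 0.0333
0.017 0.1895334255429015 52 [0.5736 0.1058] rms 0.0006 u by row [(175, np.int64(221), np.i
0.008 0.14 45 [0.5744 0.1048] rms 0.0007 u by row [(185, np.int64(216), np.int64(219)), (1
tcp [0.5741 0.1056 0.2125] mandrel-tcp [-0.0005  0.0002] spindle-mandrel [ 0.0008 -0.001 ]
```

```bash
python3 -m handwheel '{"claw":[3,3,3,3],"travel":[[0.1,0.3,0],[0.1,0.6,0],[0.1,0.9,0],[0.1,0.9,0]],"spin":[0,0,0,0]}'
python3 -m handwheel '{"claw":[3,3,3,3],"travel":[[0,0.3,0],[0,0.6,0],[0,0.8,0],[0,0.8,0]],"spin":[0,0,0,0]}'
python3 -c "
from h import *
print(observe()['tool_pos'],observe()['force'])"
```

```text
time: 6.95
tool_pos: [0.5744, 0.1048, 0.203]
eef_rot: [-1.461, 0.684, -0.683]
force: [0.4, -0.5, -0.8]
width: 0.0333
time: 7.45
tool_pos: [0.5745, 0.1048, 0.1951]
eef_rot: [-1.461, 0.684, -0.684]
force: [-0.3, 0.1, -1.0]
width: 0.0331
[0.57451588 0.10481618 0.19514242] [-0.33965861  0.12178811 -1.04275245]
```

```bash
python3 -m handwheel '{"claw":[3,3,3,3],"travel":[[0,0.3,0],[0,0.6,0],[0,0.8,0],[0,0.8,0]],"spin":[0,0,0,0]}'
python3 -m handwheel '{"claw":[3,3,3,3],"travel":[[0,0.2,0],[0,0.3,0],[0,0.4,0],[0,0.4,0]],"spin":[0,0,0,0]}'
```

```text
time: 7.95
tool_pos: [0.5745, 0.1048, 0.1871]
eef_rot: [-1.461, 0.684, -0.683]
force: [-0.6, 0.8, -0.3]
width: 0.0335
time: 8.45
tool_pos: [0.5746, 0.1048, 0.1833]
eef_rot: [-1.46, 0.684, -0.684]
force: [1.1, 1.2, -1.8]
width: 0.0333
```

```bash
python3 -m handwheel '{"claw":[3,3,3],"travel":[[0,0.1,0],[0,0.2,0],[0,0.2,0]],"spin":[0,0,0]}'
python3 -m handwheel '{"claw":[3,3,3],"travel":[[0,0.1,0],[0,0.2,0],[0,0.2,0]],"spin":[0,0,0]}'
```

```text
time: 8.82
tool_pos: [0.5746, 0.1048, 0.1812]
eef_rot: [-1.461, 0.684, -0.684]
force: [-0.7, -0.5, -1.0]
width: 0.0331
time: 9.2
tool_pos: [0.5749, 0.1048, 0.1801]
eef_rot: [-1.46, 0.683, -0.685]
force: [-1.2, -1.0, 5.4]
width: 0.0331
```

```bash
python3 -m handwheel '{"claw":[3,3],"travel":[[0,0.1,0],[0,0.1,0]],"spin":[0,0]}'
python3 -m handwheel '{"claw":[3,3],"travel":[[0,0.1,0],[0,0.1,0]],"spin":[0,0]}'
```

```text
time: 9.45
tool_pos: [0.5752, 0.1048, 0.1795]
eef_rot: [-1.459, 0.682, -0.685]
force: [-1.7, -0.8, 7.4]
width: 0.033
time: 9.7
tool_pos: [0.5752, 0.1048, 0.1782]
eef_rot: [-1.459, 0.682, -0.685]
force: [-0.2, -1.6, 4.5]
width: 0.033
```

```bash
python3 -m handwheel '{"claw":[3,3],"travel":[[0,0.1,0],[0,0.1,0]],"spin":[0,0]}'
python3 -m handwheel '{"claw":[3,3],"travel":[[0,0.1,0],[0,0.1,0]],"spin":[0,0]}'
python3 -m handwheel '{"claw":[3,3],"travel":[[0,0.1,0],[0,0.1,0]],"spin":[0,0]}'
```

```text
time: 9.95
tool_pos: [0.5747, 0.1047, 0.1762]
eef_rot: [-1.46, 0.684, -0.684]
force: [0.0, -1.2, -0.0]
width: 0.0331
time: 10.2
tool_pos: [0.5746, 0.1048, 0.1749]
eef_rot: [-1.461, 0.684, -0.684]
force: [1.1, -1.5, -2.6]
width: 0.0333
time: 10.45
tool_pos: [0.5746, 0.1047, 0.1739]
eef_rot: [-1.461, 0.684, -0.684]
force: [2.4, -1.1, -3.1]
width: 0.0331
```

```bash
python3 -m handwheel '{"claw":[3,3,3,3],"travel":[[0,0.2,0],[0,0.4,0],[0,0.6,0],[0,0.6,0]],"spin":[0,0,0,0]}'
python3 -m handwheel '{"claw":[3,3,3,3],"travel":[[0,0.2,0],[0,0.4,0],[0,0.6,0],[0,0.6,0]],"spin":[0,0,0,0]}'
python3 -m handwheel '{"claw":[3,3],"travel":[[0,0.1,0],[0,0.1,0]],"spin":[0,0]}'
python3 -m handwheel '{"claw":[3,3],"travel":[[0,0.1,0],[0,0.1,0]],"spin":[0,0]}'
```

```text
time: 10.95
tool_pos: [0.5745, 0.1048, 0.1679]
eef_rot: [-1.461, 0.684, -0.684]
force: [1.3, -0.9, -2.4]
width: 0.033
time: 11.45
tool_pos: [0.574, 0.1047, 0.1608]
eef_rot: [-1.462, 0.686, -0.682]
force: [3.1, -0.3, -14.3]
width: 0.0333
time: 11.7
tool_pos: [0.574, 0.1047, 0.1605]
eef_rot: [-1.461, 0.685, -0.683]
force: [2.1, -1.6, -13.4]
width: 0.0331
time: 11.95
tool_pos: [0.5742, 0.1048, 0.1602]
eef_rot: [-1.461, 0.684, -0.683]
force: [0.0, -1.6, -10.0]
width: 0.0331
```

The downward pull at 0.161 m is the detent snapping into the groove. I'll ease the foot onto the flange.

```bash
for i in 1 2; do python3 -m handwheel '{"claw":[3,3],"travel":[[0,0.1,0],[0,0.1,0]],"spin":[0,0]}' | grep -v rot; done
```

```text
time: 12.2
tool_pos: [0.5749, 0.1049, 0.1598]
force: [-0.7, -1.5, -3.6]
width: 0.0331
time: 12.45
tool_pos: [0.5751, 0.105, 0.1588]
force: [-0.8, -0.4, -1.0]
width: 0.0331
```

```bash
for i in 1 2; do python3 -m handwheel '{"claw":[3,3],"travel":[[0,0.1,0],[0,0.1,0]],"spin":[0,0]}' | grep -v rot; done
```

```text
time: 12.7
tool_pos: [0.5751, 0.1051, 0.1579]
force: [-0.1, 0.2, 3.5]
width: 0.0334
time: 12.95
tool_pos: [0.5751, 0.1051, 0.1578]
force: [-2.7, 0.2, 11.6]
width: 0.0333
```

Hard stop at 0.1578 m (foot about 0.133 m) with 11.6 N, 23 mm below where it met the balls; that matches the flange. I unload, open and rise.

```bash
python3 -m handwheel '{"claw":[3,3,6.5,6.5,6.5,6.5],"travel":[[0,-0.1,0],[0,-0.15,0],[0,-0.15,0],[0,-0.15,0],[0,-0.15,0],[0,-0.15,0]],"spin":[0,0,0,0,0,0]}'
python3 -m handwheel '{"claw":[6.5,6.5,6.5,6.5,6.5,6.5],"travel":[[0,-2,0],[0,-5,0],[0,-9,0],[0,-13,0],[-3,-14,-3],[-3,-14,-3]],"spin":[0,0,0,0,0,0]}'
python3 - <<'E'
from h import *
c=avg('side',4); P=cloud(c)
m=(np.hypot(P[...,0]-.574,P[...,1]-.105)<.03)&(P[...,2]>.12)&(P[...,2]<.23)
print(np.sort(P[m][:,2])[::-1][:40:3].round(4))
cv2.imwrite('pics/s1.png',cv2.resize(c['frame'][130:270,130:290],None,fx=4,fy=4,interpolation=2))
E
```

```text
time: 13.7
tool_pos: [0.5745, 0.1048, 0.1577]
eef_rot: [-1.46, 0.684, -0.684]
force: [0.6, 0.1, -0.3]
width: 0.0651
time: 14.45
tool_pos: [0.5309, 0.1088, 0.2996]
eef_rot: [-1.459, 0.682, -0.684]
force: [0.3, 0.8, -0.2]
width: 0.0648
[0.1941 0.1934 0.1931 0.193  0.1928 0.1927 0.1925 0.1924 0.1923 0.1922
 0.1922 0.1921 0.192  0.192 ]
```

View pics/s1.png

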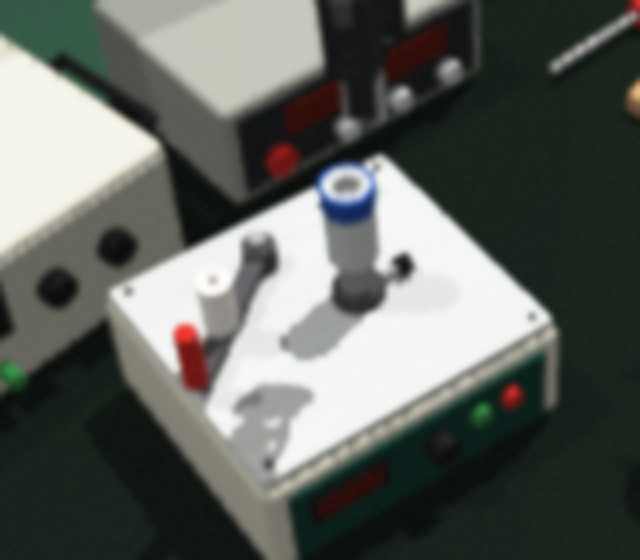

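The picture shows the mandrel seated on the flange with its blue band up, and the roller arm still out (grip near (190,355), hub (258,245)). Its top reads about 0.1925 m, which agrees with flange 0.133 + 0.060. Now I locate the pivot, roller and grip.

```bash
cat > arm.py <<'E'
from h import *
from scipy.optimize import least_squares
c=avg('side',6); P=cloud(c); hsv=cv2.cvtColor(c['frame'],cv2.COLOR_BGR2HSV)
import sys
gx,gy=map(float,sys.argv[1:3])
X,Y,Z=P[...,0],P[...,1],P[...,2]
def fit(m,r,g,nm):
    q=P[m]; k=least_squares(lambda p:np.hypot(q[:,0]-p[0],q[:,1]-p[1])-r,g,loss='soft_l1',f_scale=.001)
    print(nm,len(q),k.x.round(4),'rms',np.sqrt(np.mean(k.fun**2)).round(4),'zmax',q[:,2].max().round(4)); return k.x
red=cv2.inRange(hsv,(0,110,50),(8,255,255))>0
g=fit(red&(np.hypot(X-gx,Y-gy)<.03)&(Z>.115)&(Z<.152),.008,(gx,gy),'grip')
E
cat arm.py > arm2.py; cat >> arm2.py <<'E'
# roller: bright points between deck and 0.15 near the arm line
r=fit((np.hypot(X-.592,Y-.195)<.02)&(Z>.120)&(Z<.149),.011,(.592,.195),'roller')
m=(np.hypot(X-.63,Y-.13)<.035)&(Z>.103); print('hub z hist',np.histogram(Z[m],bins=np.arange(.103,.16,.004)))
t=m&(Z>np.nanpercentile(Z[m],75)); print('hub top',np.nanmean(P[t],0))
print('pivot by line from roller dir',g+(r-g)/np.linalg.norm(r-g)*.115,'dist g-r',np.linalg.norm(r-g))
E
python3 arm2.py .575 .229
```

```text
grip 61 [0.5758 0.2294] rms 0.0005 zmax 0.1519
roller 73 [0.6003 0.1915] rms 0.0006 zmax 0.1487
hub z hist (array([ 6, 24, 53, 18, 16,  0,  0,  0,  0,  0,  0,  0,  0,  0]), array([0.103, 0.107, 0.111, 0.115, 0.119, 0.123, 0.127, 0.131, 0.135,
       0.139, 0.143, 0.147, 0.151, 0.155, 0.159]))
hub top [0.63664913 0.13471694 0.11858325]
pivot by line from roller dir [0.63842307 0.13292937] dist g-r 0.04511195636774224
```

Grip and roller come out 45.1 mm apart, as they should. Pivot is about (0.638,0.133), the arm is at 123°, and contact is expected after about 58°. I turn the tool above the grip.

```bash
python3 -c "
from h import *
go((.5758,.2294,.235),33)"
```

```text
yaw now -50.19 travel [-6.51  6.23 11.06] spin -83.2
```

```bash
python3 -m handwheel '{"claw":[5,5,5,5,5,5,5,5],"travel":[[-2,0,3],[-4,0,6],[-6.5,0,9],[-6.5,0,11.1],[-6.5,1,11.1],[-6.5,3,11.1],[-6.5,5,11.1],[-6.5,6.2,11.1]],"spin":[-10.5,-21,-31.5,-42,-52.5,-63,-73.5,-83]}' 20
python3 -m handwheel '{"claw":[5,5],"travel":[[0,0,0],[0,0,0]],"spin":[0,0]}'
python3 -c "
from h import *
go((.5758,.2294,.132),33); print(observe()['joint_pos'].round(2))"
python3 arm.py .5758 .2294
```

```text
time: 15.95
tool_pos: [0.5758, 0.2295, 0.2345]
eef_rot: [-1.523, -0.452, 0.454]
force: [0.3, -0.2, 0.9]
width: 0.05
time: 16.2
tool_pos: [0.5763, 0.2297, 0.2363]
eef_rot: [-1.524, -0.446, 0.445]
force: [0.7, -0.1, 0.1]
width: 0.0498
yaw now 32.61 travel [-0.06 10.43 -0.  ] spin -0.4
[0.38 0.4  0.24 1.41 0.   1.38]
grip 59 [0.5759 0.2293] rms 0.0006 zmax 0.1511
```

```bash
python3 -m handwheel '{"claw":[5,5,5,5,5,5],"travel":[[0,3,0],[0,6,0],[0,9,0],[0,10.4,0],[0,10.4,0],[0,10.4,0]],"spin":[0,0,0,0,0,0]}'
python3 -m handwheel '{"claw":[5,5,5,5],"travel":[[-0.4,0,0],[-0.8,0,0],[-1.2,0,0],[-1.6,0,0]],"spin":[0,0,0,0]}'
python3 -c "
import numpy as np
for a in range(3,34,3):
    c,s=np.cos(np.radians(a)),np.sin(np.radians(a)); print(a,round(-(1.7*c+11.5*s-1.7),2),round(11.5*c-1.7*s-11.5,2))"
```

```text
time: 17.25
tool_pos: [0.5767, 0.2299, 0.1331]
eef_rot: [-1.524, -0.45, 0.447]
force: [-0.1, -0.9, -0.3]
width: 0.05
time: 17.75
tool_pos: [0.5623, 0.2208, 0.132]
eef_rot: [-1.524, -0.449, 0.449]
force: [-0.2, 0.3, -0.1]
width: 0.05
3 -0.6 -0.1
6 -1.19 -0.24
9 -1.78 -0.41
12 -2.35 -0.6
15 -2.92 -0.83
18 -3.47 -1.09
21 -4.01 -1.37
24 -4.53 -1.69
27 -5.04 -2.03
30 -5.52 -2.39
33 -5.99 -2.78
```

```bash
python3 -m handwheel '{"claw":[5,5,5,5,5,5,5,5],"travel":[[-0.6,0,-0.1],[-1.2,0,-0.24],[-1.8,0,-0.4],[-2.35,0,-0.6],[-2.9,0,-0.83],[-3.5,0,-1.1],[-4.0,0,-1.37],[-4.5,0,-1.7]],"spin":[-3,-6,-9,-12,-15,-18,-21,-24]}'
python3 - <<'E'
from h import *
s=observe();t=s['tool_pos'];R=cv2.Rodrigues(s['eef_rot'])[0]
p=np.array([.638,.133]);d=t[:2]-p;print('rad',d@R[:2,2],'tang',-d@R[:2,0]); g=t[:2]+R[:2,0]*.017;print(g)
E
python3 arm.py .53 .20
```

```text
time: 18.75
tool_pos: [0.5338, 0.1824, 0.1319]
eef_rot: [-1.428, -0.775, 0.774]
force: [-0.4, 1.5, 0.6]
width: 0.0497
rad 0.11427833989528059 tang 0.015516491082355234
[0.54304652 0.19660484]
grip 63 [0.5306 0.2039] rms 0.0026 zmax 0.1519
```

```bash
python3 -m handwheel '{"claw":[5,5,5,5,5,5,5,5],"travel":[[-0.6,0,-0.1],[-1.2,0,-0.24],[-1.8,0,-0.4],[-2.35,0,-0.6],[-2.9,0,-0.83],[-3.5,0,-1.1],[-4.0,0,-1.37],[-4.5,0,-1.7]],"spin":[-3,-6,-9,-12,-15,-18,-21,-24]}'
python3 - <<'E'
from h import *
s=observe();t=s['tool_pos'];R=cv2.Rodrigues(s['eef_rot'])[0]
p=np.array([.638,.133]);d=t[:2]-p;print('rad',d@R[:2,2],'tang',-d@R[:2,0],'force toolx',s['force']@R[:,0]); g=t[:2]+R[:2,0]*.017;print(g)
c=cam('side');cv2.imwrite('pics/r1.png',cv2.resize(c['frame'][130:270,130:290],None,fx=4,fy=4,interpolation=2))
E
```

```text
time: 20.05
tool_pos: [0.5235, 0.1356, 0.1318]
eef_rot: [-1.279, -1.091, 1.091]
force: [-0.3, 1.9, 0.5]
width: 0.0505
rad 0.11350082910821291 tang 0.015562414664461358 force toolx 1.8391213559032384
[0.52615547 0.15237284]
```

View pics/r1.png

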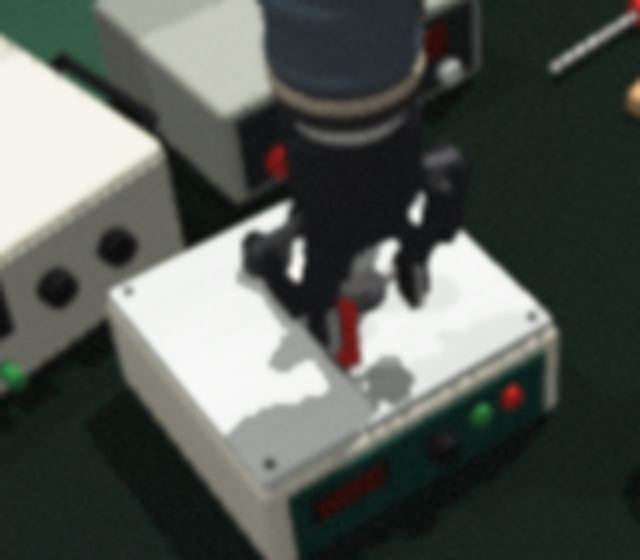

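The picture shows the trailing finger against the red grip (345,330), the other finger clear of the mandrel, and drag force of about 2 N. I approach contact in small steps.

```bash
python3 -m handwheel '{"claw":[5,5,5,5,5,5],"travel":[[-0.3,0,-0.05],[-0.6,0,-0.1],[-0.8,0,-0.14],[-1.0,0,-0.18],[-1.2,0,-0.24],[-1.2,0,-0.24]],"spin":[-1.5,-3,-4,-5,-6,-6]}'
python3 -m handwheel '{"claw":[5,5,5,5],"travel":[[-0.1,0,-0.02],[-0.2,0,-0.03],[-0.3,0,-0.05],[-0.3,0,-0.05]],"spin":[-0.5,-1,-1.5,-1.5]}'
```

```text
time: 20.85
tool_pos: [0.524, 0.1229, 0.1318]
eef_rot: [-1.235, -1.168, 1.168]
force: [0.1, 0.1, 0.9]
width: 0.0498
time: 21.35
tool_pos: [0.5244, 0.12, 0.1319]
eef_rot: [-1.223, -1.188, 1.188]
force: [-0.6, 0.2, -0.6]
width: 0.05
```

```bash
for i in 1 2 ; do python3 -m handwheel '{"claw":[5,5],"travel":[[-0.1,0,-0.02],[-0.1,0,-0.02]],"spin":[-0.5,-0.5]}'|grep -v -e rot -e wid; done
python3 - <<'E'
from h import *
from scipy.optimize import least_squares
c=cam('side');cv2.imwrite('pics/r2.png',cv2.resize(c['frame'][150:240,180:270],None,fx=6,fy=6,interpolation=2))
E
```

```text
time: 21.6
tool_pos: [0.5245, 0.119, 0.1318]
force: [0.2, 0.5, 0.4]
time: 21.85
tool_pos: [0.5246, 0.118, 0.1318]
force: [0.0, 0.5, -0.3]
```

View pics/r2.png

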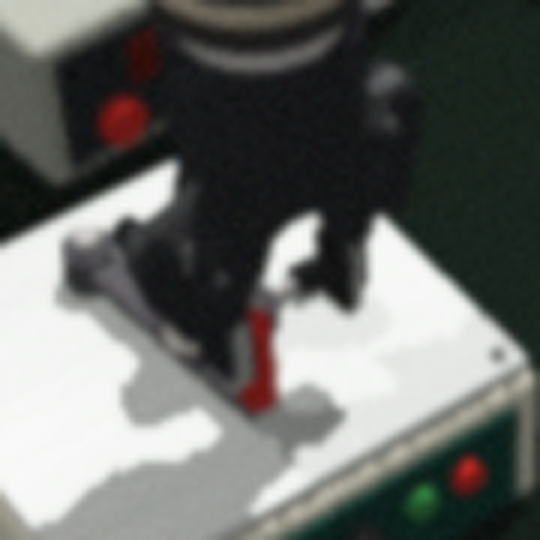

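Grip still sits on the trailing pad at about 179°; no contact force yet. Continuing in 1 mm steps.

```bash
for i in 1 2 3; do python3 -m handwheel '{"claw":[5,5],"travel":[[-0.1,0,-0.02],[-0.1,0,-0.02]],"spin":[-0.5,-0.5]}'|grep -v -e rot -e wid; done
```

```text
time: 22.15
tool_pos: [0.5248, 0.117, 0.1318]
force: [-1.2, 0.4, -0.6]
time: 22.4
tool_pos: [0.525, 0.116, 0.1318]
force: [-0.6, 0.3, -0.2]
time: 22.65
tool_pos: [0.5252, 0.115, 0.1318]
force: [-0.3, 0.2, 0.4]
```

```bash
for i in 1 2 3; do python3 -m handwheel '{"claw":[5,5],"travel":[[-0.1,0,-0.02],[-0.1,0,-0.02]],"spin":[-0.5,-0.5]}'|grep -v -e rot -e wid; done
```

```text
time: 22.9
tool_pos: [0.5255, 0.114, 0.1318]
force: [-0.4, 0.9, -0.4]
time: 23.15
tool_pos: [0.5257, 0.1134, 0.1318]
force: [-1.4, 4.6, 0.6]
time: 23.4
tool_pos: [0.5259, 0.1131, 0.1318]
force: [-1.2, 8.0, -1.2]
```

The force rises from 1 to 8 N over two steps, so the roller is on the mandrel. I back off slowly, centre round the grip, lift away and check.

```bash
python3 -m handwheel '{"claw":[5,5,5,5,5,5,5,5],"travel":[[0.1,0,0],[0.2,0,0],[0.3,0,0],[0.5,0,0],[0.8,0,0],[1.1,0,0],[1.5,0,0],[1.6,0,0]],"spin":[0,0,0,0,0,0,0,0]}'
python3 -m handwheel '{"claw":[5,5,5,5,5,5,5],"travel":[[0,-3,0],[0,-7,0],[0,-12,0],[0,-16,0],[8,-18,0],[14,-18,0],[14,-18,0]],"spin":[0,0,0,0,0,0,0]}'
python3 - <<'E'
from h import *
print(observe()['tool_pos'])
cs=[]
for n,(x0,y0,x1,y1) in(('side',(150,150,290,260)),('top',(165,145,275,240))):
    c=avg(n,3);P=cloud(c);k=c['frame'][y0:y1,x0:x1];cs.append(cv2.resize(k,(400,400*k.shape[0]//k.shape[1]),interpolation=2)[:314])
    hsv=cv2.cvtColor(c['frame'],cv2.COLOR_BGR2HSV)
    m=(cv2.inRange(hsv,(105,80,40),(128,255,255))>0)&(np.hypot(P[...,0]-.573,P[...,1]-.1045)<.05)
    if m.any(): print(n,'mandrel top z',np.nanpercentile(P[m][:,2],[50,95]).round(4))
h=min(c.shape[0] for c in cs);cv2.imwrite('pics/f.png',np.hstack([c[:h] for c in cs]))
E
cat > fin.py <<'E'
exec(open('arm.py').read())
m=fit((np.hypot(X-.5745,Y-.105)<.025)&(Z>.16)&(Z<.185),.017,(.5745,.105),'mandrel')
r=fit((np.hypot(X-.568,Y-.131)<.016)&(Z>.118)&(Z<.149),.011,(.568,.131),'roller')
p=np.array([.638,.133]); d=g-p; a=np.arctan2(d[1],d[0])%(2*np.pi); r2=p+.07*d/np.linalg.norm(d)
print('angle',np.degrees(a),'theta',a-np.radians(123),'gap from fit',np.linalg.norm(r-m)-.028,'gap by arm line',np.linalg.norm(r2-m)-.028)
E
python3 fin.py .525 .131
```

```text
time: 24.4
tool_pos: [0.5253, 0.1284, 0.1318]
eef_rot: [-1.19, -1.239, 1.239]
force: [-0.3, 1.0, 0.2]
width: 0.0501
time: 25.28
tool_pos: [0.5193, 0.271, 0.3118]
eef_rot: [-1.188, -1.241, 1.24]
force: [0.8, -0.9, -0.3]
width: 0.0497
[0.51930026 0.27103038 0.31176638]
side mandrel top z [0.1877 0.1928]
top mandrel top z [0.1915 0.1944]
grip 56 [0.5232 0.1303] rms 0.0005 zmax 0.1503
mandrel 121 [0.5741 0.1041] rms 0.0031 zmax 0.185
roller 91 [0.5682 0.1308] rms 0.0012 zmax 0.149
angle 181.36640568505686 theta 1.0186859517589784 gap from fit -0.0006765149409518716 gap by arm line -0.00012417809296032256
```

View pics/f.png

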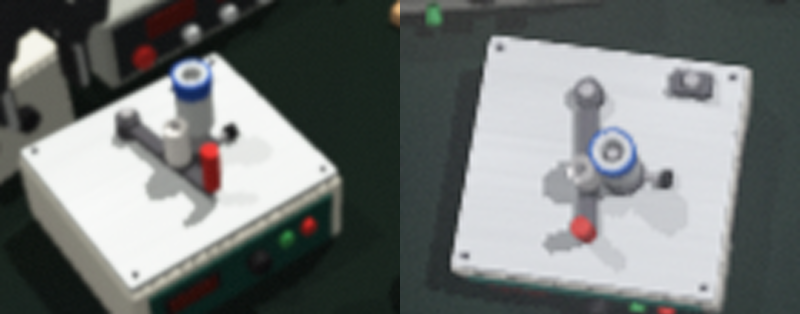

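Both views show the mandrel seated and the roller against it. The gap measures zero to within about 1 mm and the robot is clear, so I hand in.

```bash
python3 -c "
from station import *
print(job_done())"
```

```text
the job is handed in; nothing more can be done
None
```

The blue-banded mandrel is on the tester's spindle, and the roller arm is swung in until the white roller touches it. I handed the job in at about 26 s of the 69 s allowed, with the gripper raised clear; no verdict was reported.

- **Fitting:** The foot met the balls and passed them with readings up to about 7 N, slightly under the 8–14 N expected. I read forces only at the end of each short step, so the peak may have been higher. The mandrel then snapped down into the detent and stopped hard with about 12 N of push, 23 mm below the balls. Its top reads 0.193–0.194 m, which agrees with a flange at about 0.133 m.
- **Roller:** I pushed the red grip with the inside of one finger. Contact showed as a rise from 1 to 8 N at the grip (about 13 N at the roller), and then I backed off. The last check gives an arm angle of about 1.02 rad and a roller gap of zero: −0.1 and −0.7 mm from two estimates, good to about 1 mm.
- **Doubtful readings:** The last mandrel fit was noisy (3 mm rms). One grip fit during the swing was also poor because a finger was in the way, so I did not use it.
- **Rest of the scene:** The red, yellow and turquoise mandrels were undisturbed in a picture taken once the blue one was gripped. I did not check the other loose items again at the end.

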